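# Hold a hinge leaf in mesh for the pin

## Task

The hinge on the jig needs its pin. Arm the pin pusher by pressing the push button on the small grey box fully down and letting it spring back up; after that take the two-knuckle hinge leaf out of the rack, leave the three-knuckle one there, and lower the leaf upright so that its knuckles drop between those of the leaf on the jig and sit down in the V cradle, all the pin holes in one line. Finish still gripping the leaf, holding it upright and seated there, and do not disturb the things lying about.

Things in the scene. Friction and masses are not known exactly. Their poses are not given: they have to be found in the camera images.
- push (a joint): travel of the round black push button, 0 up, 0.006 m fully down; springs back, about 5 N when fully down; pressed straight down
- push_top (a point): middle of the top face of the push button (28 mm across), which stands on a fixed grey box 74 x 74 x 40 mm
- leaf_two: steel hinge leaf to use, 0.17 to 0.35 kg, upright in the rack. Origin: on the knuckle-hole axis, mid-length; y along the holes, z up. Plate 112 long (y), 8 thick (x), from z = 16 to 76 mm: grip across x near its top middle. Below it two knuckles, 20 mm diameter, 12 mm holes, y = 10 to 26 and -26 to -10 mm. Same either way round
- leaf_three: the other loose steel leaf, same plate, but three knuckles (y = -42 to -28, -8 to 8, 28 to 42 mm) that cannot mesh with the jig's; origin and axes as leaf_two. Which of the two rack places it has varies
- rack: fixed plywood rack 160 x 136 mm, origin on the bench under its middle, with two places at x = -50 and +50 mm. At each, two wooden posts (62 mm high) with open-topped slots 11 mm wide, 20 mm deep, take the ends of a leaf's plate, its lower edge 42 mm above the bench. Leaves lift straight out
- jig: fixed jig, origin on the bench under its hinge line; base x = -45 to 100, y = -70 to 110 mm. On a jamb block (x = 18 to 98) a three-knuckle leaf lies flat, plate x = 16 to 76, top 54 mm high; its 20 mm knuckles (y = -42 to -28, -8 to 8, 28 to 42) lie in a V cradle, y = -45 to 45, of two 45 degree faces. Pin pusher, 63 mm high, y = 60 to 106
- jig_bore (a point): middle of the jig's hinge line: on the axis of its knuckle holes, 50 mm above the bench; y along the holes, z up. A mating knuckle resting in the V cradle has its axis exactly here; the gaps leave 2 mm on each side along y
- tape: bystander: roll of yellow tape, 55 mm, 20 mm high; origin under its middle
- sander: bystander: sanding block, 96 x 117 x 28 mm; origin under its middle
- driver: bystander: screwdriver with red handle, 66 x 166 x 30 mm; origin under its middle
There are look-alikes about, which are no part of the job. Leave any pink look-alike of the rack alone.

How it is judged (in metres and radians):
On the way, in this order (a step that is already met when the one before it is completed fails the run):
1. the push button is fully down (value of joint push above 0.005 m and distance of leaf_two from where it was at the start of the episode below 0.02 m), for 0.05 s.
2. the push button has sprung back up (value of joint push below 0.001 m), for 0.1 s.
3. the two-knuckle leaf is in the gripper, lifted out of the rack (z of leaf_two in the frame of rack above 0.05 m and contact force between the fingers and leaf_two above 1 N), for 0.1 s.
At the end, for the whole second after the job is handed in: The two-knuckle leaf is gripped (over 2 N), still, upright within 0.15 rad, its hole axis within 3 mm of the jig's in height and across, 4 mm along, parallel within 0.06 rad; the button is up; the three-knuckle leaf is within 15 mm of its start (x of leaf_two in the frame of jig_bore between -0.003 and 0.003 m and y of leaf_two in the frame of jig_bore between -0.004 and 0.004 m and z of leaf_two in the frame of jig_bore between -0.003 and 0.003 m and angle between the y axis of leaf_two and the y axis of jig_bore, either way round below 0.06 rad and angle between leaf_two's own z axis and vertical below 0.15 rad and contact force between the fingers and leaf_two above 2 N and linear speed of leaf_two below 0.01 m/s and value of joint push below 0.001 m and distance of leaf_three from where it was at the start of the episode below 0.015 m); the arm keeps its last pose, push and grip.
It fails at once if the three-knuckle leaf is taken or pushed about (distance of leaf_three from where it was at the start of the episode above 0.02 m).
It fails at once if a bystander is disturbed (distance of any of tape, sander, driver from where it was at the start of the episode above 0.03 m).
It also fails if it takes over 51 s, if anything falls off the work surface, if the arm or the gripper's body presses on something with over 40 N, if the wrist force passes 120 N, or if a joint passes its speed limit or range.

## Robot

A 6-joint arm with a two-finger parallel gripper is mounted at the origin on a cart in front of the work surface, level with it; the furniture and walls round the work are solid. World frame = base frame: x ahead of the robot, y to its left, z up, the work surface at z = 0. Lengths are in mm, angles in rad, forces in N, time in s.
With the tool pointing down it reaches from about 400 to 825 mm from the base axis. Payload 7 kg.
Tool frame: the origin (TCP) lies at the very end of the fingers, on their centre line; the grasp point (between the pads) lies 19 mm behind it; z points along the fingers, y is the direction in which the jaws open and shut (so a half turn about z gives the same grasp; the last joint's range is limited). The gripper opens to 88 mm and grips with 3 to 60 N. Pads are 19 mm wide; open, the fingers measure 130 mm over their backs; the gripper's body (78 mm by 193 mm) begins 47 mm behind the grasp point.
Start: joints at [-1.026, 0.359, 0.012, 0, -1.224, -0.288], TCP at [171.415, -652.849, 226.561] pointing down, gripper open.
Joint ranges: [-3.07, 3.07], [-1.43, 2.12], [-1.02, 1.25], [-3.03, 1.67], [-3.05, -0], [-3.03, 3.03]. Speed limits (rad/s): [2.39, 2.39, 3.01, 3.14, 3.14, 3.14].

## Interface

Orientations are given as a unit quaternion [x, y, z, w].
In Python, from plant import bot gives the robot as it stands. Calls block until the motion is done:
- bot.move_ptp(position, orientation): joint-space move of the TCP to a pose.
- bot.line_to(position, velocity=150, ori=None): straight line of the TCP; ori=None keeps the orientation; velocity is the mean speed in mm/s.
- bot.move_joints(angles): joint-space move.
- bot.move_gripper(opening, force=None): finger opening in mm; force is the grip in N (None keeps the last); returns when the fingers have stopped.
- bot.pause(seconds).
- bot.solve_ik(position, orientation): joint angles nearest the present ones, or None.
- bot.read_state(): the state.
- bot.camera(name): name is "scene" or "side" or "wrist"; returns the picture (420x560x3 uint8, red, green, blue); there is no depth.
- bot.get_calibration(name): a dict with "fx", "fy", "cx", "cy" (pixels), "distortion" ([k1, k2, p1, p2, k3] as OpenCV has them; the pictures are not rectified), "view" (4x4, takes a point from world to camera coordinates); the wrist camera has in their place "T_tool_cam" (4x4, takes a point from camera to tool coordinates, whose origin is the TCP and whose axes are the flange's). Camera axes: x right, y up, looking along -z (the intrinsics and any distortion apply to the point x, -y, -z); pixel columns grow to the right and rows downward; lengths in mm; the calibration is good to about 2 mm. A picture is of the moment at which its call begins: read the wrist's pose just before it. get_calibration takes no time and is no camera call.
A pose or a line that the arm cannot do raises bot.Unreachable and nothing moves.
- bot.close_job(): hands the job in, once; it reports no verdict.
The state is a dict: "t": time; "joint_pos": joint angles; "qvel": joint speeds; "tau": joint torques, N m; "tcp_pos": TCP position; "eef_rot": TCP orientation; "contact_force": force on the tool from outside, world axes, zero at the start; "moment": the same for the moment, N m; "width": finger opening in mm.
Only numpy, scipy, OpenCV 4.12 (cv2) and the standard library are available. Lean on these libraries where they do the work, as an engineer would, in place of code of your own. Each camera call takes 0.05 s, during which the arm holds its last target. There are 200 camera calls.

## Working session

There is one attempt and no reset: what is moved stays moved. The work goes in short steps, each a Python script; the robot and the scene stay as the last script left them, time stands still between calls to the robot, and variables do not carry over. Pictures are saved under pics/ and viewed, about 8 in all and at most 12, crops included, and the job is handed in when it is done.

```bash
ls; mkdir -p pics; python3 - <<'E'
from plant import bot
import cv2, numpy as np
a=[]
for n in ("scene","side"):
    im=bot.camera(n); cv2.imwrite(f"pics/{n}0.png",im[:,:,::-1]); c=bot.get_calibration(n)
    print(n,{k:np.round(v,3).tolist() for k,v in c.items()})
im=bot.camera("wrist"); cv2.imwrite("pics/wrist0.png",im[:,:,::-1]); c=bot.get_calibration("wrist")
print({k:np.round(v,3).tolist() for k,v in c.items()})
s=bot.read_state(); print(s)
E
```

```text
pics
scene {'fx': 491.775, 'fy': 491.775, 'cx': 281.049, 'cy': 209.424, 'distortion': [0.001, 0.0, 0.0, 0.0, 0.0], 'view': [[-0.642, -0.766, -0.023, 450.531], [0.434, -0.388, 0.813, -258.437], [-0.632, 0.512, 0.582, -833.338], [0.0, 0.0, 0.0, 1.0]]}
side {'fx': 478.738, 'fy': 478.738, 'cx': 283.331, 'cy': 209.598, 'distortion': [-0.035, 0.0, 0.0, 0.0, 0.0], 'view': [[-0.899, -0.438, 0.012, 587.477], [0.209, -0.404, 0.891, -123.951], [-0.385, 0.803, 0.454, -1056.754], [0.0, 0.0, 0.0, 1.0]]}
{'fx': 300.423, 'fy': 300.423, 'cx': 277.978, 'cy': 212.127, 'distortion': [-0.062, 0.0, 0.0, 0.0, 0.0], 'T_tool_cam': [[-0.0, 0.965, 0.263, 71.398], [1.0, 0.0, 0.0, 1.236], [-0.0, 0.263, -0.965, -157.033], [0.0, 0.0, 0.0, 1.0]]}
{'t': 0.15, 'joint_pos': array([-1.02591751e+00,  3.59207207e-01,  1.12820687e-02, -2.35110895e-04,
       -1.22409282e+00, -2.88090278e-01]), 'qvel': array([5.86023580e-04, 8.11819283e-05, 3.51423554e-04, 1.82548817e-03,
       1.23141149e-03, 5.57131855e-04]), 'tau': array([ 5.13957020e-04, -5.83272529e+01,  2.93295443e+01,  7.00127631e+00,
        8.80070584e-03, -1.12127491e-04]), 'tcp_pos': array([ 171.30562396, -652.52912058,  225.85677269]), 'eef_rot': array([-1.28002085e-01,  9.91773704e-01,  6.03317445e-04, -1.46016611e-04]), 'contact_force': array([ 0.01853308, -0.27436884, -0.42208413]), 'moment': array([ 0.00475936,  0.04098332, -0.02341783]), 'width': 87.42165409615558}
```

View pics/scene0.png

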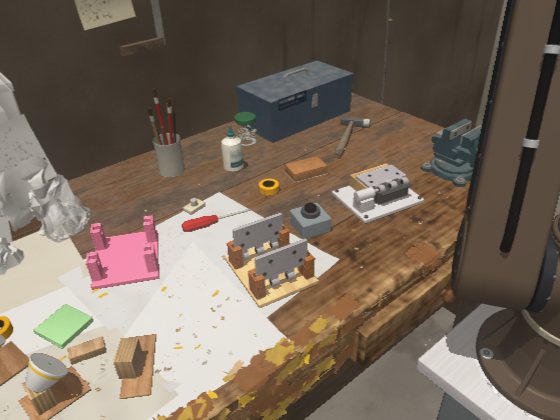

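View pics/side0.png

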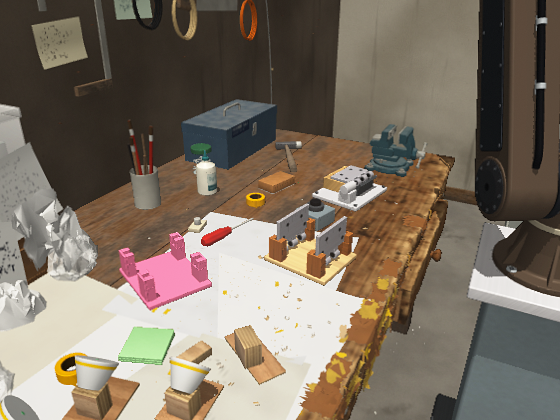

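The scene view shows the wooden rack with two leaves at about (270,262), the grey button box at (311,217) and the jig at (378,190). The pink look-alike is at (123,250). The side view has the rack at (310,245), the button at (318,207) and the jig at (350,187). I'll enlarge both views.

```bash
python3 - <<'E'
import cv2
a=cv2.imread("pics/scene0.png")[155:305,220:430]; cv2.imwrite("pics/c1.png",cv2.resize(a,None,fx=3.8,fy=3.8,interpolation=cv2.INTER_CUBIC))
a=cv2.imread("pics/side0.png")[155:290,250:400]; cv2.imwrite("pics/c2.png",cv2.resize(a,None,fx=4.4,fy=4.4,interpolation=cv2.INTER_CUBIC))
E
```

```text
(no output)
```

View pics/c1.png

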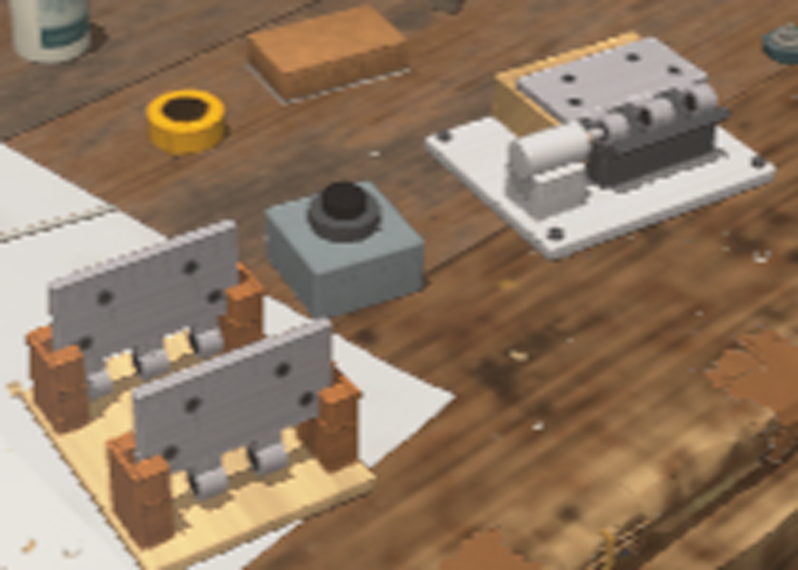

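View pics/c2.png

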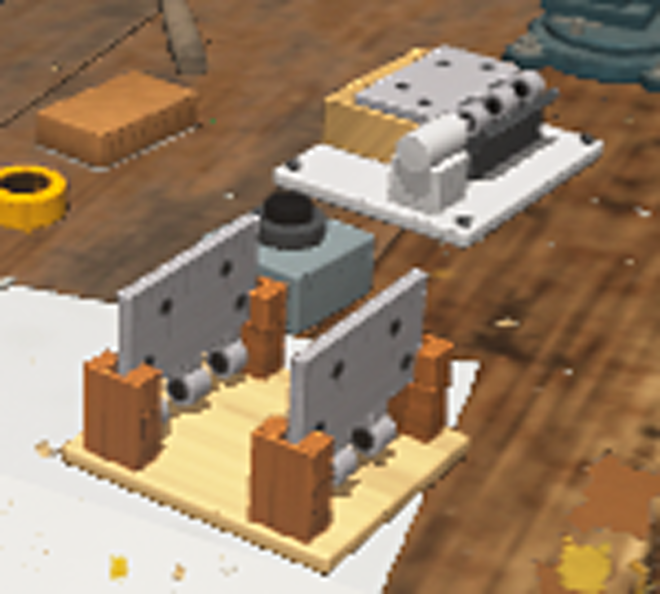

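Candidates: the near leaf at scene crop (235,400), which is full-picture (282,260), shows two knuckles at crop (207,482) and (267,457). The far leaf at crop (145,285) shows three. So the near leaf, on the robot side, is leaf_two. The pink rack is not part of the job. Next I'll triangulate.

```bash
cat > h.py <<'E'
import numpy as np, cv2
from scipy.spatial.transform import Rotation as R
from plant import bot
def ray(name,px,T=None):
    c=bot.get_calibration(name); K=np.array([[c['fx'],0,c['cx']],[0,c['fy'],c['cy']],[0,0,1]])
    u=cv2.undistortPoints(np.array([[px]],float),K,np.array(c['distortion']))[0,0]
    M=np.linalg.inv(c['view']) if T is None else T@c['T_tool_cam']
    return M[:3,3], M[:3,:3]@np.array([u[0],-u[1],-1.])
def toolT(s):
    T=np.eye(4);T[:3,:3]=R.from_quat(s['eef_rot']).as_matrix();T[:3,3]=s['tcp_pos'];return T
def tri(rs):
    A=0;b=0;P=[]
    for o,d in rs:
        d=d/np.linalg.norm(d);p=np.eye(3)-np.outer(d,d);A=A+p;b=b+p@o;P.append((o,p))
    x=np.linalg.solve(A,b); return x,[round(float(np.linalg.norm(p@(x-o))),1) for o,p in P]
def atz(r,z): return r[0]+r[1]*(z-r[0][2])/r[1][2]
def proj(name,X,T=None):
    c=bot.get_calibration(name); K=np.array([[c['fx'],0,c['cx']],[0,c['fy'],c['cy']],[0,0,1]])
    V=c['view'] if T is None else np.linalg.inv(T@c['T_tool_cam'])
    p=(V@np.append(X,1))[:3]; 
    return cv2.projectPoints(np.array([[p[0],-p[1],-p[2]]]),np.zeros(3),np.zeros(3),K,np.array(c['distortion']))[0][0,0]
def down(yaw): # tool z down, tool y axis (jaw) at heading yaw
    y=np.array([np.cos(yaw),np.sin(yaw),0]);z=np.array([0,0,-1.]);return R.from_matrix(np.c_[np.cross(y,z),y,z]).as_quat()
E
python3 - <<'E'
from h import *
s=lambda u,v:ray('scene',((u+.5)/3.8-.5+220,(v+.5)/3.8-.5+155))
d=lambda u,v:ray('side',((u+.5)/4.4-.5+250,(v+.5)/4.4-.5+155))
for n,a,b in [('L2 TL',(135,395),(292,358)),('L2 TR',(331,323),(424,272)),('L3 TL',(50,286),(120,292)),('L3 TR',(237,224),(258,215)),
 ('push',(343,197),(291,207)),('base l',(427,141),(275,172)),('base front',(556,254),(466,241)),('base right',(773,168),(603,143)),
 ('plate l',(516,72),(357,100)),('plate top',(656,38),(440,47)),('knuckle near top',(603,118),(458,112)),('rack l',(10,385),(65,450)),('rack front',(150,570),(330,572)),('rack r',(375,478),(468,437))]:
    x,e=tri([s(*a),d(*b)]); print(n,x.round(1),e)
E
```

```text
L2 TL [448.  273.2  97.3] [1.1, 1.1]
L2 TR [422.6 165.4  98.6] [0.2, 0.2]
L3 TL [545.4 255.   98.9] [1.0, 1.0]
L3 TR [520.1 146.5  99.4] [0.0, 0.0]
push [542.1  45.7  56.8] [1.5, 1.5]
base l [606.8 -91.1   6.3] [0.1, 0.1]
base front [469.8 -68.6  -1.1] [0.2, 0.2]
base right [ 429.3 -231.5    9. ] [1.2, 1.2]
plate l [ 574.2 -141.    49.3] [4.9, 4.9]
plate top [ 555.3 -260.2   42.5] [0.4, 0.4]
knuckle near top [ 505.5 -147.3   48.1] [0.7, 0.7]
rack l [569.9 271.5  16.5] [4.3, 4.3]
rack front [419.5 290.5   2.8] [3.4, 3.4]
rack r [393.9 159.1   6.7] [0.2, 0.2]
```

Checks: plate top measured at 98 (102 expected), plate lengths 111 (112), spacing 100. The jig is at roughly (488,-186), and both it and the rack are turned about -13°. Next come wrist looks at the jig and button, with the jaw direction already along leaf x.

```bash
python3 - <<'E'
from h import *
yaw=np.radians(-13.4)
for k in (0,np.pi):
    for p in ([488,-186,200],[542,46,200],[435,219,80]): 
        q=bot.solve_ik(p,down(yaw+k)); print(k,p,None if q is None else np.round(q,2))
E
```

```text
0 [488, -186, 200] [ 0.01  0.13 -0.36  0.   -1.08  2.9 ]
0 [542, 46, 200] [ 0.45  0.16 -0.32  0.   -1.09  2.46]
0 [435, 219, 80] [ 0.87  0.2  -0.59  0.   -0.78  2.04]
3.141592653589793 [488, -186, 200] [ 0.01  0.13 -0.36  0.   -1.08 -0.25]
3.141592653589793 [542, 46, 200] [ 0.45  0.16 -0.32  0.   -1.09 -0.68]
3.141592653589793 [435, 219, 80] [ 0.87  0.2  -0.59  0.   -0.78 -1.11]
```

```bash
python3 - <<'E'
from h import *
import pickle
q=down(np.radians(-13.4)+np.pi); S={}
def look(n):
    s=bot.read_state(); im=bot.camera('wrist'); cv2.imwrite(f'pics/{n}.png',im[:,:,::-1]); S[n]=toolT(s); return s
s=bot.read_state(); print(s['t'])
bot.move_gripper(0,20)
bot.move_ptp([488,-186,200],q); s=look('jig1'); print(s['t'],s['tcp_pos'])
bot.line_to([488+30,-186+60,200],200); s=look('jig2'); print(s['t'])
bot.move_ptp([542,46,160],q); s=look('but1'); print(s['t'],s['tcp_pos'],s['contact_force'])
bot.line_to([542,76,160],200); s=look('but2'); print(s['t'])
pickle.dump(S,open('S.pkl','wb'))
a=cv2.imread('pics/but1.png');b=cv2.imread('pics/but2.png')
cv2.imwrite('pics/v5.png',np.hstack([a[:,80:480],b[:,80:480]]))
a=cv2.imread('pics/jig1.png');b=cv2.imread('pics/jig2.png')
cv2.imwrite('pics/v6.png',np.hstack([a[:,80:480],b[:,80:480]]))
E
```

```text
0.15
3.6083 [ 487.93345267 -186.62631496  200.02233598]
4.1417
4.9333 [541.89545369  45.90610058 159.94421439] [-0.9331907  -0.44907693  0.09042968]
5.2833
```

View pics/v5.png

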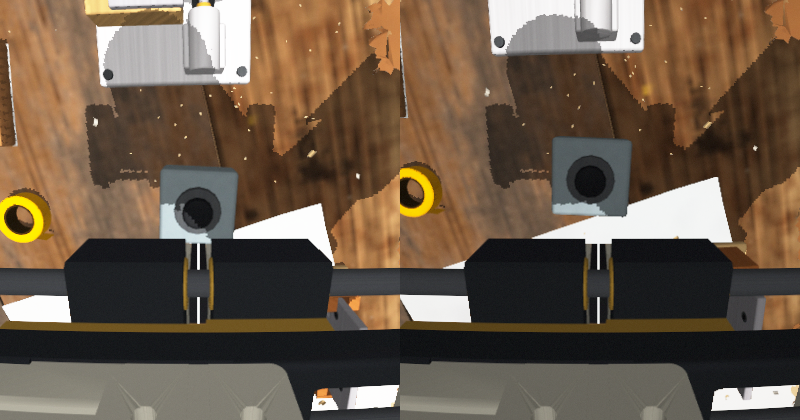

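View pics/v6.png

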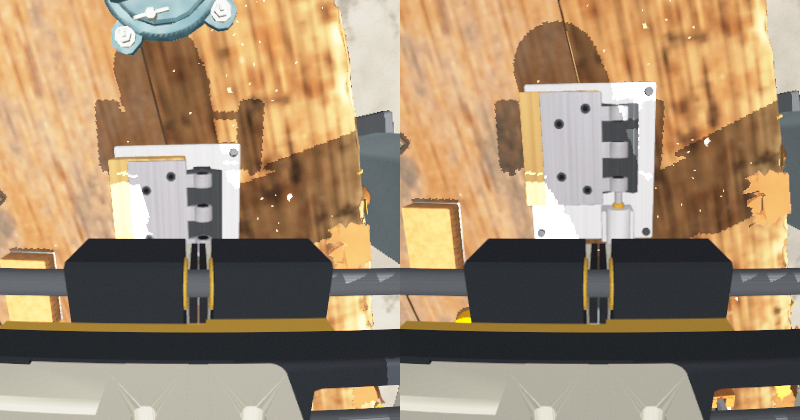

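The button top centre is at but1 (278,212) and but2 (270,180). In jig2 (full-picture pixels) the jig's knuckles run down column ~298, rows 105–200. I'll triangulate the button and make an enlarged jig crop.

```bash
python3 - <<'E'
from h import *
import pickle
S=pickle.load(open('S.pkl','rb'))
print(tri([ray('wrist',(278,212),S['but1']),ray('wrist',(270,180),S['but2'])]))
s=lambda u,v:ray('scene',((u+.5)/3.8-.5+220,(v+.5)/3.8-.5+155))
print(tri([ray('wrist',(278,212),S['but1']),ray('wrist',(270,180),S['but2']),s(343,197)]))
a=cv2.imread('pics/jig1.png')[140:245,180:330];b=cv2.imread('pics/jig2.png')[75:245,190:350]
a=cv2.resize(a,None,fx=2.5,fy=2.5,interpolation=cv2.INTER_CUBIC);b=cv2.resize(b,None,fx=2.6,fy=2.6,interpolation=cv2.INTER_CUBIC)
b2=cv2.imread('pics/jig2.png')[75:245,255:345]
cv2.imwrite('pics/v7.png',np.hstack([cv2.copyMakeBorder(cv2.resize(cv2.imread('pics/jig1.png')[140:245,235:325],None,fx=3.5,fy=3.5,interpolation=cv2.INTER_CUBIC),0,595-368,0,0,cv2.BORDER_CONSTANT),cv2.resize(cv2.imread('pics/jig2.png')[75:245,250:350],None,fx=3.5,fy=3.5,interpolation=cv2.INTER_CUBIC)]) if 0 else np.hstack([np.vstack([x:=cv2.resize(cv2.imread('pics/jig1.png')[140:245,215:325],None,fx=3.5,fy=3.5,interpolation=cv2.INTER_CUBIC),np.zeros((595-x.shape[0],x.shape[1],3),np.uint8)]),cv2.resize(b2,(315,595),interpolation=cv2.INTER_CUBIC)]))
E
```

```text
(array([541.12627736,  47.17686876,  56.21488428]), [0.2, 0.2])
(array([541.08811271,  46.6589196 ,  59.3498507 ]), [0.5, 0.1, 0.4])
```

View pics/v7.png

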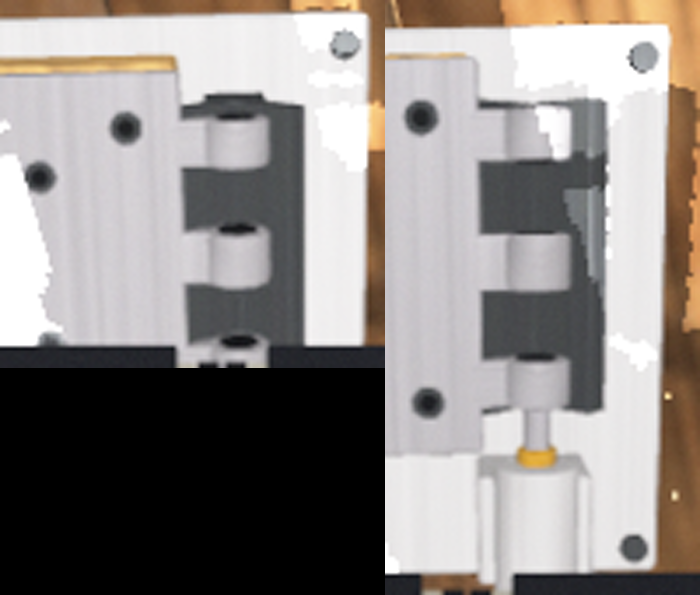

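```bash
cat > jigfit.py <<'E'
from h import *
import pickle
from scipy.optimize import least_squares
S=pickle.load(open('S.pkl','rb'))
J2=lambda u,v:(255+(u-385+.5)/3.5-.5,75+(v+.5)/3.5-.5)
J1=lambda u,v:(215+(u+.5)/3.5-.5,140+(v+.5)/3.5-.5)
obs=[]
for y,v in zip((-42,-28,-8,8,28,42),(108,162,236,291,357,408)): obs.append(('jig2',y,J2(539.5,v)))
for y,v in zip((-42,-28,-8,8,28),(117,170,231,288,339)): obs.append(('jig1',y,J1(238.5,v)))
pl=[('jig2',(16,-56,4),J2(477,57)),('jig2',(16,56,4),J2(481,453)),('jig1',(16,-56,4),J1(177,70))]
def res(p,full=False):
    c,s=np.cos(p[3]),np.sin(p[3]); W=lambda x,y,z: np.array([p[0]+c*x-s*y,p[1]+s*x+c*y,p[2]+z]); r=[]
    for n,y,(u,v) in obs:
        r+= [proj('wrist',W(0,y,0),S[n])[0]-u, proj('wrist',W(0,y,10),S[n])[1]-v]
    for n,X,(u,v) in pl: r+=list(proj('wrist',W(*X),S[n])-(u,v))
    return np.array(r)
f=least_squares(res,[488,-186,50,-.23],x_scale=[1,1,1,.01],loss='soft_l1'); print(f.x.round(3),np.degrees(f.x[3])); print(res(f.x).round(1))
g=least_squares(lambda p:res([p[0],p[1],50,p[2]]),[488,-186,-.23],x_scale=[1,1,.01],loss='soft_l1'); print(g.x.round(3))
E
python3 jigfit.py; python3 - <<'E'
from h import *
q=down(np.radians(-13.4)+np.pi)
bot.line_to([541.1,46.8,85],150); print(bot.read_state()['contact_force'])
z=66
while z>48:
    bot.line_to([541.1,46.8,z],40); s=bot.read_state(); f=s['contact_force']; print(z,s['tcp_pos'].round(1),f.round(1))
    if f[2]>8: break
    z-=2
bot.pause(.15)
bot.line_to([541.1,46.8,95],150); bot.pause(.15)
s=bot.read_state(); print(s['t'],s['contact_force'].round(1))
E
```

```text
[ 4.84706e+02 -1.70974e+02  4.39230e+01 -2.15000e-01] -12.31528874481437
[-0.7 -0.1 -0.7 -0.5 -0.6 -0.7 -0.5 -0.  -0.5  1.  -0.5  0.  -0.3  0.7
 -0.1 -0.8  0.2  0.7  0.4 -0.8  0.7  2.4  0.8  0.2  1.4 -0.7  1.4 -0. ]
[ 4.84791e+02 -1.71653e+02 -2.16000e-01]
[0.46341258 0.35023853 0.41511654]
66 [541.1  46.8  65.9] [ 0.1 -0.4 -0.5]
64 [541.1  46.8  64. ] [ 0.6 -0.3  0.2]
62 [541.4  46.9  62.1] [ 1.1 -0.1  1.3]
60 [541.4  46.9  60.1] [0.6 0.1 2.2]
58 [541.4  46.9  58.1] [1.2 1.6 3.5]
56 [541.4  46.9  56.3] [-0.7  0.6  6.1]
54 [541.5  46.9  56. ] [-6.9  1.3 21.6]
8.8667 [ 0.2  0.4 -1.1]
```

```bash
python3 - <<'E'
from h import *
import pickle
S=pickle.load(open('S.pkl','rb'))
for n,p in [('but1',(329,81)),('but1',(178,86)),('but2',(243+80,50)),('but2',(90+80,54)),('jig2',(335,237))]: print(n,atz(ray('wrist',p,S[n]),8).round(1))
for k in S: print(k,S[k][:3,3].round(1))
for c,s0,o,f in (('scene',3.8,(220,155),0),('side',4.4,(250,155),0)):
  for P in [(488,-186),(484.8,-171.6)]:
    co,si=np.cos(-.216),np.sin(-.216)
    for X in [(-45,110,8),(-45,-70,8),(100,110,8),(76,56,54),(76,-56,54),(0,42,60)]:
        w=(P[0]+co*X[0]-si*X[1],P[1]+si*X[0]+co*X[1],X[2]); print(c,P,X,((proj(c,w)-o+.5)*s0-.5).round(0))
E
```

```text
but1 [465.7 -56.1   8. ]
but1 [609.1 -86.2   8. ]
but2 [465.9 -54.9   8. ]
but2 [608.3 -86.3   8. ]
jig2 [461.5 -53.8   8. ]
jig1 [ 487.9 -186.6  200. ]
jig2 [ 518.1 -125.9  199.8]
but1 [541.9  45.9 159.9]
but2 [542.2  75.7 160.3]
scene (488, -186) (-45, 110, 8) [560. 244.]
scene (488, -186) (-45, -70, 8) [786. 164.]
scene (488, -186) (100, 110, 8) [434. 132.]
scene (488, -186) (76, 56, 54) [525.  70.]
scene (488, -186) (76, -56, 54) [660.  27.]
scene (488, -186) (0, 42, 60) [613. 110.]
scene (484.8, -171.6) (-45, 110, 8) [548. 256.]
scene (484.8, -171.6) (-45, -70, 8) [777. 174.]
scene (484.8, -171.6) (100, 110, 8) [422. 142.]
scene (484.8, -171.6) (76, 56, 54) [514.  79.]
scene (484.8, -171.6) (76, -56, 54) [650.  36.]
scene (484.8, -171.6) (0, 42, 60) [602. 120.]
side (488, -186) (-45, 110, 8) [471. 228.]
side (488, -186) (-45, -70, 8) [607. 136.]
side (488, -186) (100, 110, 8) [277. 164.]
side (488, -186) (76, 56, 54) [358.  83.]
side (488, -186) (76, -56, 54) [447.  35.]
side (488, -186) (0, 42, 60) [471.  98.]
side (484.8, -171.6) (-45, 110, 8) [468. 238.]
side (484.8, -171.6) (-45, -70, 8) [607. 144.]
side (484.8, -171.6) (100, 110, 8) [273. 173.]
side (484.8, -171.6) (76, 56, 54) [354.  92.]
side (484.8, -171.6) (76, -56, 54) [445.  42.]
side (484.8, -171.6) (0, 42, 60) [468. 106.]
```

The button bottomed out at z 56, with about 6 N and then a hard stop, and it has been released. The wrist fit of the jig, (484.8,-171.7) with yaw -12.4°, reprojects within about 1 px in the scene view. The earlier two-camera estimate was weak in y. Next is a wrist look at the rack from the same relative offset, so that calibration bias cancels.

```bash
python3 - <<'E'
from h import *
import pickle
S=pickle.load(open('S.pkl','rb'))
q=down(np.radians(-12.4)+np.pi)
bot.line_to([541,46.8,245],300)
bot.move_ptp([468,265,245],q); s=bot.read_state(); im=bot.camera('wrist'); S['rk']=toolT(s); cv2.imwrite('pics/rk.png',im[:,:,::-1])
bot.line_to([461,235,245],200,q); s=bot.read_state(); im=bot.camera('wrist'); S['rk2']=toolT(s); cv2.imwrite('pics/rk2.png',im[:,:,::-1])
pickle.dump(S,open('S.pkl','wb')); print(s['t'],S['rk'][:3,3],S['rk2'][:3,3])
for n in('rk','rk2'): pass
a=cv2.imread('pics/rk.png')[75:245,170:370];b=cv2.imread('pics/rk2.png')[75:245,170:370]
cv2.imwrite('pics/v8.png',cv2.resize(np.hstack([a,b]),None,fx=2,fy=2,interpolation=cv2.INTER_CUBIC))
E
```

```text
10.7833 [467.81782127 264.59799442 244.18211033] [461.24931519 233.04098003 245.24009713]
```

View pics/v8.png

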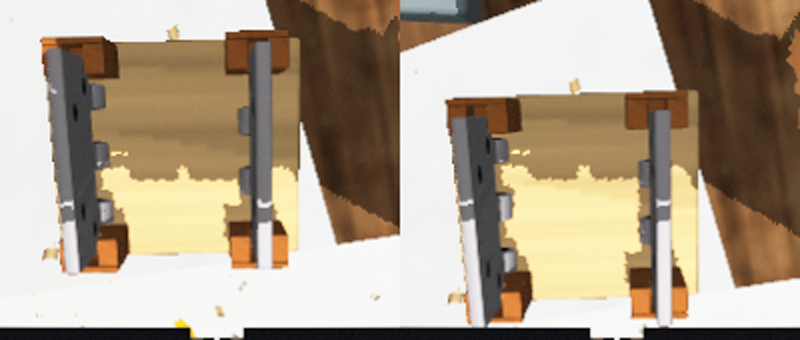

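The right-hand leaf, nearer the robot, shows two knuckles and the left one shows three, which confirms leaf_two. Its plate top in rk runs from crop (263,42) to (264,268), and in rk2 from (263,110) to (264,325).

```bash
python3 - <<'E'
from h import *
import pickle
S=pickle.load(open('S.pkl','rb'))
P=lambda u,v:(170+(u+.5)/2-.5,75+(v+.5)/2-.5)
F=[ray('wrist',P(263,42),S['rk']),ray('wrist',P(263,110),S['rk2'])];N=[ray('wrist',P(264,268),S['rk']),ray('wrist',P(264,325),S['rk2'])]
print(tri(F),tri(N))
for f,n in zip(F,N):
    a,b=atz(f,102),atz(n,102); d=b-a; print(a.round(1),b.round(1),((a+b)/2).round(1),np.linalg.norm(d).round(1),np.degrees(np.arctan2(-d[0],d[1])).round(2))
s=lambda u,v:atz(ray('scene',((u+.5)/3.8-.5+220,(v+.5)/3.8-.5+155)),102)
print(s(135,395),s(331,323), (s(135,395)+s(331,323))/2)
E
```

```text
(array([422.40866862, 169.23347262,  96.02182281]), [0.2, 0.2]) (array([444.13842971, 278.73646342,  98.52462514]), [0.1, 0.1])
[423.1 169.7 102. ] [444.3 277.8 102. ] [433.7 223.8 102. ] 110.1 -11.07
[422.7 169.2 102. ] [444.1 277.5 102. ] [433.4 223.3 102. ] 110.4 -11.18
[442.12926522 276.99320347 102.        ] [419.78199329 168.12049474 102.        ] [430.95562925 222.5568491  102.        ]
```

```bash
python3 - <<'E'
from h import *
import pickle
q=down(np.radians(-11.2)+np.pi)
bot.move_gripper(40,40)
bot.line_to([433.5,223.5,130],200,q)
bot.line_to([433.5,223.5,71],80); s=bot.read_state(); print(s['t'],s['tcp_pos'].round(1),s['contact_force'].round(1))
bot.move_gripper(0,40); s=bot.read_state(); print('grip',s['width'],s['contact_force'].round(1))
bot.line_to([433.5,223.5,120],60); s=bot.read_state(); print(s['tcp_pos'].round(1),s['contact_force'].round(1),s['width'])
bot.line_to([433.5,223.5,190],150); bot.pause(.1); s=bot.read_state(); print(s['t'],s['tcp_pos'].round(1),s['contact_force'].round(1),s['moment'].round(2),s['width'])
E
```

```text
13.3083 [433.8 223.8  71.4] [-0.   0.3 -0.4]
grip 7.900895149029365 [-0.5 -0.7  1.7]
[433.2 223.3 119.7] [ 0.3 -0.7 -2.3] 7.436463863947788
15.6167 [432.8 222.9 188.6] [-1.6 -0.4 -2.2] [0.01 0.12 0.05] 7.991174801427842
```

```bash
python3 - <<'E'
from h import *
import pickle
S=pickle.load(open('S.pkl','rb'))
q=down(np.radians(-12.4)+np.pi)
bot.move_ptp([484.8,-171.7,190],q)
bot.line_to([484.8,-171.7,140],150,q); bot.pause(.3)
s=bot.read_state(); im=bot.camera('wrist'); S['ov']=toolT(s); cv2.imwrite('pics/ov.png',im[:,:,::-1]); pickle.dump(S,open('S.pkl','wb'))
print(s['t'],s['tcp_pos'].round(1),s['contact_force'].round(1),s['width'])
im2=bot.camera('side')[:,:,::-1]; im3=bot.camera('scene')[:,:,::-1]
cv2.imwrite('pics/side_ov.png',im2); cv2.imwrite('pics/scene_ov.png',im3)
a=cv2.resize(im[90:330,180:380,::-1],(480,576),interpolation=cv2.INTER_CUBIC)
b=cv2.resize(im3[110:230,325:425],(320,384),interpolation=cv2.INTER_CUBIC); 
cv2.imwrite('pics/v9.png',np.hstack([a,np.vstack([b,np.zeros((192,320,3),np.uint8)])]))
E
```

```text
17.875 [ 485.3 -171.7  140.8] [-0.3 -0.4 -1.8] 8.050692953439917
```

View pics/v9.png

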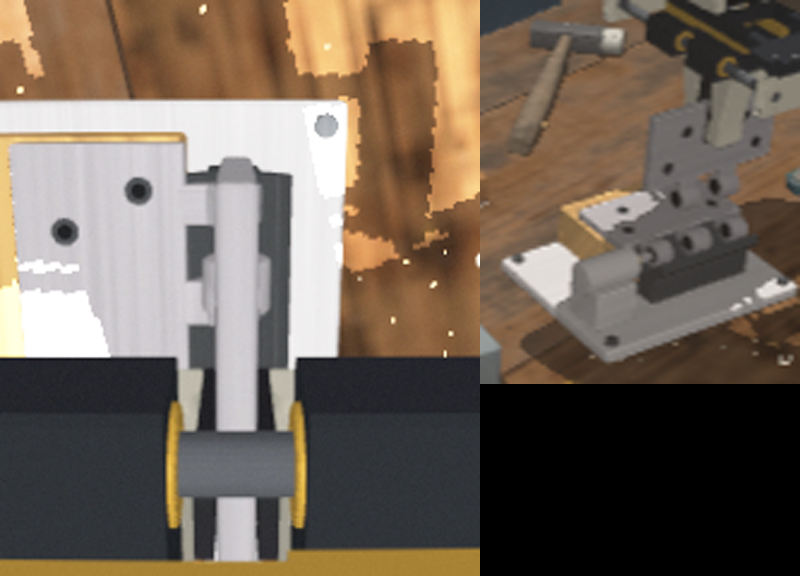

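The wrist crop shows the leaf straight down column ~238, parallel to the jig's knuckle line. Its plate end face spans crop v 157–184 and the far jig strap spans v 187–222. I'll compare these with predictions.

```bash
python3 - <<'E'
from h import *
import pickle
S=pickle.load(open('S.pkl','rb')); T=S['ov']
C=lambda p:((np.array(p)-(180,90)+.5)*2.4-.5).round(1)
# leaf in tool frame: tool x = -leaf y dir ; 
for n,X in [('end top',(56,0,-31)),('end bot',(56,0,29)),('mid top near',(30,0,-31)),('knk far top',(26,0,35)),('knk near top',(10,0,35))]:
    print(n,C(proj('wrist',(T@np.append(X,1))[:3],T)))
co,si=np.cos(-.216),np.sin(-.216)
for X in [(16,-56,54),(16,-42,54),(16,-28,54),(16,-8,54),(16,8,54),(8,-42,54),(0,-42,60),(0,-28,60),(-45,-70,8)]:
    print(X,C(proj('wrist',(484.8+co*X[0]-si*X[1],-171.65+si*X[0]+co*X[1],X[2]),T)))
print(R.from_matrix(T[:3,:3]).as_quat(), np.degrees(np.arctan2(T[1,1],T[0,1])))
E
```

```text
end top [228.9 180.5]
end bot [231.1 154.4]
mid top near [229.3 323.1]
knk far top [231.4 264. ]
knk near top [231.5 320. ]
(16, -56, 54) [185.8 141. ]
(16, -42, 54) [186.5 183.2]
(16, -28, 54) [187.2 224.2]
(16, -8, 54) [188.2 280.9]
(16, 8, 54) [189.1 324.6]
(8, -42, 54) [210.2 183.1]
(0, -42, 60) [233.9 185.2]
(0, -28, 60) [234.  227.2]
(-45, -70, 8) [349.7  97.9]
[-6.26659092e-01  7.79293155e-01 -4.75127120e-04  5.79337942e-04] 167.60814146927325
```

Relative check: the leaf in hand appears about 1.6–1.8 mm off in tool y although the fingers are centred, so that is camera bias and applies to the jig fit too. It also appears about 0.6 mm along +jig y. I'll correct for both and lower with force guarding.

```bash
python3 - <<'E'
from h import *
x,y=486.4,-172.6
bot.line_to([x,y,120],100)
bot.pause(.2); s=bot.read_state(); f0=s['contact_force']; print(s['t'],s['tcp_pos'].round(1),f0.round(1))
z=117
while z>=92:
    bot.line_to([x,y,z],25); s=bot.read_state(); f=s['contact_force']-f0; print(z,s['tcp_pos'].round(1),f.round(1),s['moment'].round(2))
    if f[2]>9 or np.hypot(f[0],f[1])>12: break
    z-=2 if z>99 else 1
print(s['t'])
E
```

```text
18.575 [ 486.7 -172.6  120.5] [-0.4 -0.1 -1.7]
117 [ 486.3 -172.6  116.9] [-0.2  0.1 -0.6] [ 0.01  0.09 -0.03]
115 [ 486.3 -172.6  114.8] [-0.4  0.3 -0.1] [0.05 0.08 0.02]
113 [ 486.3 -172.6  112.8] [0.1 0.6 0.1] [0.02 0.14 0.07]
111 [ 486.3 -172.6  110.8] [ 0.8  0.2 -0.2] [ 0.02  0.08 -0.02]
109 [ 486.3 -172.6  108.9] [ 0.3 -0.1  0.6] [0.08 0.09 0.02]
107 [ 486.3 -172.6  106.9] [-0.1 -0.2 -0.2] [ 0.05  0.06 -0.02]
105 [ 486.3 -172.6  104.9] [ 0.7  0.5 -1.5] [0.03 0.12 0.05]
103 [ 486.3 -172.6  102.8] [-0.1 -0.4 -1.3] [ 0.02  0.09 -0.  ]
101 [ 486.3 -172.6  100.9] [ 0.9 -0.2 -0.1] [ 0.04  0.08 -0.  ]
99 [ 486.3 -172.6   98.8] [ 1.5 -0.1  0.1] [-0.01  0.09 -0.04]
98 [ 486.4 -172.6   98. ] [ 0.8 -0.3  0. ] [0.06 0.02 0.01]
97 [ 486.4 -172.6   96.9] [ 1.   0.3 -0.3] [ 0.03  0.05 -0.05]
96 [ 486.3 -172.6   95.9] [ 0.1 -0.2  0.5] [-0.01  0.12 -0.02]
95 [ 486.5 -172.6   95.1] [-0.2  0.6  2.1] [0.15 0.2  0.  ]
94 [ 486.6 -172.6   95. ] [-3.6  1.5 11.5] [ 0.83  1.46 -0.  ]
22.3417
```

The leaf seated at TCP z 95.0 (95 predicted for an axis at 50), with no side contact on the way. One final look.

```bash
python3 - <<'E'
from h import *
bot.pause(.3); s=bot.read_state(); print(s['t'],s['tcp_pos'].round(1),s['contact_force'].round(1),s['width'],abs(s['qvel']).max())
a=bot.camera('scene')[120:220,330:430,::-1];b=bot.camera('side')[130:230,305:405,::-1]
cv2.imwrite('pics/v10.png',cv2.resize(np.hstack([a,b]),(800,400),interpolation=cv2.INTER_CUBIC))
E
```

```text
22.6417 [ 486.6 -172.7   95. ] [-3.2  2.4 10. ] 7.850658773083852 0.002196481088519984
```

View pics/v10.png

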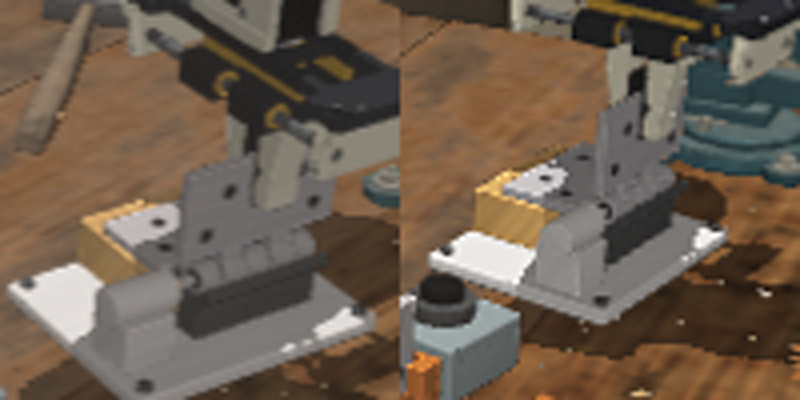

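Both views show the leaf upright and its knuckles in line with the jig's: scene crop row ~255, columns 200–315. The button is up and the arm is still, so I'm handing in.

```bash
python3 - <<'E'
from plant import bot
print(bot.close_job()); s=bot.read_state(); print(s['t'],s['tcp_pos'].round(1),s['contact_force'].round(1),s['width'])
E
```

```text
the job is handed in; nothing more can be done
None
the job is handed in; nothing more can be done
```

I pressed and released the button, put the two-knuckle leaf into the jig's V cradle, and handed the job in while still gripping it. No verdict is reported back.

- **Button:** it bottomed out at z 56 with a hard stop, and the last picture shows it back up.
- **Leaf:** I took the leaf nearer the robot, which showed two knuckles in three views. The three-knuckle leaf stayed in the rack. I never touched it, but I took no closing picture of it or of the bystanders.
- **Seating:** the leaf met the cradle at TCP z 95.0, exactly as predicted, with no side contact on the way down.
- **Last checks at 22.6 s:** about 10 N down on the cradle, jaws at 7.9 mm on the plate, arm still. Both fixed views show the leaf upright and its knuckles in line with the jig's.

**Disagreements:**
- **Jig position:** my first estimate from the two fixed cameras was about 15 mm out along y. The wrist camera fit replaced it and reprojected well in the scene view.
- **Heights:** wrist-measured heights read 3 to 6 mm low, so I used the stated heights; the button's height at contact and the seating both matched them.
- **Camera bias:** the wrist camera was about 1.7 mm off sideways, which I corrected before lowering.
- **Side force:** about 4 N remained at the seat, so the leaf may sit a few tenths of a millimetre off centre. I did not measure that directly.

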